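# Lid on the jar, held down for the clips

### The arm

A 6-joint arm with a two-finger parallel gripper is mounted at the origin on the work surface. World frame = base frame: x ahead of the robot, y to its left, z up, the work surface at z = 0. Lengths are in m, angles in rad, forces in N, time in s.
With the tool pointing down it reaches from about 0.3 to 0.775 m from the base axis. Payload 14.6 kg.
Tool frame: the origin (TCP) lies midway between the tips of the shut fingers; the grasp point (between the pads) lies 19 mm behind it (grip_depth is the distance from the TCP to the grasp point, in m); z points along the fingers, y is the line along which they close (so a half turn about z gives the same grasp; the last joint's range is limited). The gripper opens to 94 mm and grips with 3 to 60 N. Pads are 16 mm wide; open, the fingers measure 119 mm over their backs; the gripper's body (75 mm by 177 mm) begins 78 mm behind the grasp point.
Start: joints at [1.063, 0.3, 1.521, -0, 1.321, -0.067], TCP at [0.235, 0.497, 0.205] pointing down, gripper open.
Joint ranges: [-3.03, 3.03], [-0.79, 2.21], [0.23, 2.52], [-1.04, 4.18], [0, 3.07], [-2.55, 2.55]. Speed limits (rad/s): [2.22, 2.22, 2.57, 3.14, 3.14, 3.14].

### API

Orientations are given as a rotation vector (axis times angle).
In Python, from bench import sense, read_camera, calibration, job_done, silhouettes, grip_depth gives the robot as it stands. The module is installed in compiled form; this text tells all that it offers.
- The arm moves only by the tool step_arm, never from a script. Its argument "deltas" is a list of rows, each an object with "linear": the shift along the tool's x, y, z in m, a list of three; "rot": the turn, a rotation vector about the tool's x, y, z in rad, a list of three. A call has 1 to 12 rows; each row shifts and turns the commanded pose from where the row before left it, along the tool's axes as they then stand; what a row does not reach is not made up. A row lasts 1/12 s, in which the tool goes at most 41.7 mm and 7.16 degrees, less where a joint would pass 70% of its speed; a pose out of reach is approached as far as the arm can. A call is refused whole if a number of a shift passes 0.0417 or a number of a turn 0.125, either way. A call with a gripper value outside its range is refused whole. "grip" is the opening, from 0 (shut) to 1 (fully open), set as the call begins (left out, the last holds). The fingers move at their own pace and stop on an object; "grip_force" is the grip in N (left out, the last holds). Time passes only in rows, so rows that do not move let the fingers close. It gives the time, the measured TCP pose, the force, the opening and the grip force at its end, in the units of the state.
- sense(): the state, without advancing time (a new reading comes with each control period).
- read_camera(name): name is "scene" or "top" or "wrist"; returns the picture (480x640x3 uint8, red, green, blue); there is no depth.
- calibration(name): a dict with "K" (3x3 intrinsics, pixels), "position" and "attitude" of the camera in the world. Camera axes: x right, y up, looking along -z (the intrinsics and any distortion apply to the point x, -y, -z); pixel columns grow to the right and rows downward; lengths in m; the calibration is good to about 2 mm. A picture is of the moment at which its call begins: read the wrist's pose just before it. calibration takes no time and is no camera call; for the wrist camera it gives the pose at the moment of the call.
- job_done(): hands the job in; it is judged then, once.
Trained networks look in the newest picture that a camera, given by its name, has taken for a name from the list of things; names that differ only in an ending like _2 or _b are one class to them, and where a whole thing is asked for, a point or a joint stands for the part that bears it (a point fixed in the world has none). Each returns a list of dicts, best first, with "conf" (0 to 1); they miss things now and then, are a little off and sometimes report something else, mostly with a low value. They report only what shows in the picture. A call takes as long as a camera call. They do not tell look-alikes from the thing itself.
- silhouettes(query, camera): "mask" (480x640 bool, what is visible of it) and "xy" ([column, row] in pixels, amid what is visible of it).
The state is a dict: "time_s": time; "joints": joint angles; "joint_velocities": joint speeds; "effort": joint torques, N m; "tool_pos": TCP position; "tcp_rot": TCP orientation; "ft_force": force on the tool from outside, world axes, zero at the start; "ft_torque": the same for the moment, N m; "gripper_width": opening from 0.0 (shut) to 1.0 (fully open); "gripper_force": force on a finger pad.
Only numpy, scipy, OpenCV 4.12 (cv2) and the standard library are available. Lean on these libraries where they do the work, as an engineer would, in place of code of your own. Each camera call takes 0.05 s, during which the arm holds its last target. There are 200 camera calls.

### The job

Please be my third hand: set the loose green lid onto the open green jar so that it sits level on the jar's soft seal, then press it straight down so that it bears on the seal with a steady 11 newtons or so (anything from 6 to 16 is fine, and never as much as 30, which could crack it). Keep that push steady for at least three seconds and finish while still pressing, without letting go, so that I can close the wire clips. Leave the jar standing where it is and do not disturb the other things on the table.

Things in the scene. Friction and masses are not known exactly. Their poses are not given: they have to be found in the camera images.
- jar: open round celadon-green ceramic jar, about 0.65 kg, standing loose and upright on the table, 114 mm across at the belly, 102 mm across at its rim, rim 100 mm above the table, mouth 78 mm wide; open wire clips hang at two sides (to 66 mm from the axis, up to 90 mm high). Origin: centre of its underside, z up
- seal_top (a point): centre of the top face of the jar's soft, hollow, off-white silicone seal, a ring of 78 mm inner and 96 mm outer diameter that stands 14 mm above the rim, so this point is 114 mm above the table when the seal is not pressed; it moves down with the seal; z up
- seal (a joint): how far the seal is pressed down, in m: 0 when free, 0.012 at its solid stop. It acts as a spring of 1500 N/m (1.5 N for each mm), so 11 N is 0.0073 m; the lid's own weight counts in that force
- lid_knob (a point): loose green ceramic lid, 0.13 kg, right side up on the table: plug below (71 mm diameter, 10 deep), disc flange (106 mm, 8 thick), upright cylindrical knob (24 mm diameter, 34 high). The point is on the axis in the knob, 37 mm above the plug's underside, 27 above the flange's underside (which sits on the seal), 19 above the flange's top, 15 below the knob's top; z up
- bowl: round clear-glass bowl, 116 mm across, 55 mm high, empty, to be left alone; it is not the jar. Origin: centre of its underside
- inhaler: white plastic inhaler lying flat, about 50 x 85 mm, 24 mm high, to be left alone. Origin: centre of its underside
- thermometer_case: stainless steel tubular thermometer case with a spring clip, 130 mm long along its y, 16 mm across, 20 mm high, to be left alone. Origin: centre of its underside
- chopstick_rest: bamboo chopstick rest, 52 mm long along its y, 16 mm wide, 10 mm high, to be left alone. Origin: centre of its underside
Things that resemble listed ones, but are neither listed nor needed, are in the scene too. Leave any blue look-alike of the jar alone.

How it is judged:
By the outcome, as a careful person would: the job done as asked, in the order asked, and still so for the second after the job is handed in, while the arm keeps its last pose, push and grip.
It also fails if it takes over 54 s, if anything falls off the work surface, if the arm or the gripper's body presses on something with over 40 N, if the wrist force passes 120 N, or if a joint passes its speed limit or range.

## Working session

There is one attempt and no reset: what is moved stays moved. The work goes in short steps, Python scripts to look and compute and a tool call to move; the robot and the scene stay as the last step left them, time stands still between calls to the robot, and variables do not carry over. Pictures are saved under pics/ and viewed, at most 10 in all, crops included, and the job is handed in when it is done.

Besides the shell and the picture viewer there is one more tool, called after "Request:" as a command line: name --argument value ..., lists and objects as JSON in quotes. step_arm: Moves the arm, as the interface text tells. Its arguments: {"type":"object","properties":{"deltas":{"type":"array"},"grip":{"type":"number"},"grip_force":{"type":"number"}},"required":["deltas"]}

```bash
mkdir -p pics; cat > h.py <<'E'
import numpy as np, cv2
from scipy.spatial.transform import Rotation as R
from bench import *
def rot(a):
    a=np.array(a,float)
    return a if a.shape==(3,3) else (R.from_rotvec(a).as_matrix() if a.size==3 else R.from_quat(a).as_matrix())
def ray(c,px):
    K=np.array(c["K"]);d=np.linalg.inv(K)@[px[0],px[1],1.]
    return np.array(c["position"]),rot(c["attitude"])@(d*[1,-1,-1])
def onz(c,px,z):
    p,d=ray(c,px);return p+d*(z-p[2])/d[2]
def proj(c,P):
    q=rot(c["attitude"]).T@(np.array(P)-c["position"]);q=np.array(c["K"])@(q*[1,-1,-1]);return q[:2]/q[2]
def snap(n,f):
    c=calibration(n);im=read_camera(n);cv2.imwrite("pics/"+f,im[:,:,::-1]);return c,im
E
python3 - <<'E'
from h import *
print(sense()); print(grip_depth if not callable(grip_depth) else grip_depth())
for n in("top","scene"):
    c,im=snap(n,n+"1.png");print(n,c)
    for q in("jar","lid_knob","seal_top"):
        for s in silhouettes(q,n):
            m=s["mask"];r=np.argwhere(m);print(q,round(s["conf"],2),s["xy"],r.min(0),r.max(0),im[m].mean(0).round(),onz(c,s["xy"],.05).round(3))
E
```

```text
{'time_s': 0.0, 'joints': array([ 1.06341011e+00,  3.00479907e-01,  1.52161342e+00,  1.18930796e-05,
        1.32069467e+00, -6.65806984e-02]), 'joint_velocities': array([-0.00137921,  0.00137975, -0.0007097 , -0.00037327, -0.00087886,
        0.00127079]), 'effort': array([ 5.68744736e-05, -5.31811738e+01, -3.52733445e+01,  7.08298758e-02,
        2.44007679e-02, -1.18161383e-04]), 'tool_pos': array([0.23452364, 0.49718803, 0.20486782]), 'tcp_rot': array([-6.86751362e-01, -3.06525341e+00,  1.79552739e-03]), 'ft_force': array([-0.23414905,  0.24017836, -0.37145293]), 'ft_torque': array([-0.0157852 , -0.02976404,  0.01954168]), 'gripper_force': 0.0, 'gripper_width': 1.002624384650156}
0.0188
top {'K': array([[542.5477335 ,   0.        , 314.75449392],
       [  0.        , 542.5477335 , 234.43504296],
       [  0.        ,   0.        ,   1.        ]]), 'position': array([0.44270731, 0.09939014, 1.14899186]), 'attitude': array([ 0.07733034, -0.12705247, -1.57450988])}
jar 0.88 [199.3, 176.8] [147 166] [206 230] [60. 63. 96.] [0.707 0.301 0.05 ]
jar 0.76 [203.3, 264.4] [237 172] [297 2
[... 873 characters left out ...]
32. 82.] [0.339 0.283 0.05 ]
jar 0.74 [417.0, 226.4] [201 391] [258 442] [15. 34. 85.] [0.7  0.32 0.05]
jar 0.71 [390.8, 146.1] [120 368] [172 413] [15. 33. 82.] [0.476 0.478 0.05 ]
lid_knob 0.75 [186.1, 338.7] [317 160] [364 209] [127. 153. 131.] [ 0.563 -0.252  0.05 ]
lid_knob 0.72 [353.8, 183.2] [160 338] [192 377] [148. 143. 132.] [0.501 0.307 0.05 ]
seal_top 0.89 [422.4, 231.1] [200 401] [235 441] [ 21.  49. 125.] [0.718 0.318 0.05 ]
seal_top 0.84 [307.4, 151.8] [128 285] [157 322] [ 19.  42. 105.] [0.338 0.296 0.05 ]
seal_top 0.67 [355.1, 184.7] [161 337] [192 376] [140. 136. 126.] [0.507 0.306 0.05 ]
seal_top 0.63 [394.7, 126.3] [121 377] [147 411] [ 15.  41. 111.] [0.431 0.545 0.05 ]
```

View pics/top1.png

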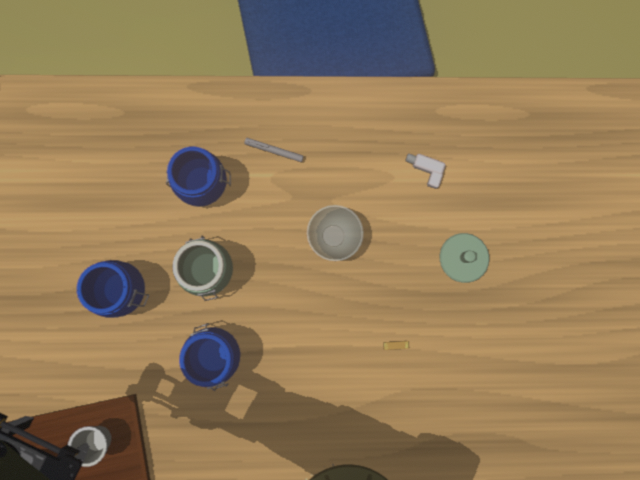

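View pics/scene1.png

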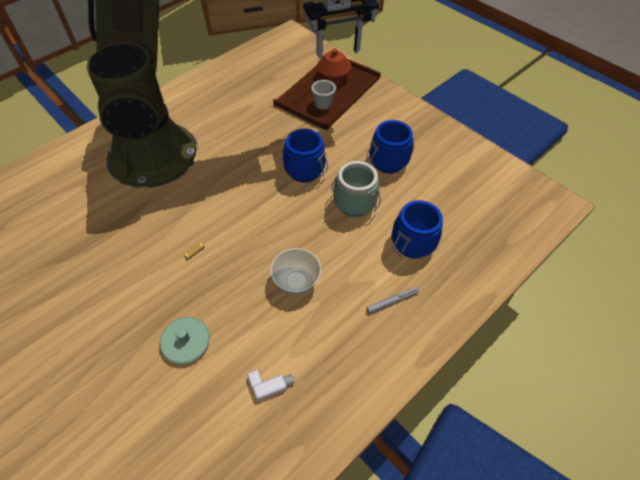

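The top view shows the green jar at about (203,266), with its seal ring around (198,266) and blue look-alikes on three sides. The lid is at (465,258), with its knob at (470,256). The scene view agrees: green jar at (356,188), lid at (185,340). Next I'll locate the lid and seal by colour.

```bash
python3 - <<'E'
from h import *
s=sense();T=rot(s["tcp_rot"]);print("tool axes\n",T.round(4))
for n in("top","scene"):
    c=calibration(n);im=cv2.imread("pics/%s1.png"%n)[:,:,::-1].astype(int)
    r,g,b=im[...,0],im[...,1],im[...,2]
    m=((g>r+10)&(g>=b)&(g>80)).astype(np.uint8)
    k,l,st,ce=cv2.connectedComponentsWithStats(m)
    for i in range(1,k):
        if 1000<st[i,4]<6000: print(n,"lid?",st[i],ce[i].round(1),onz(c,ce[i],.018).round(4))
    m=silhouettes if 0 else None
    read_camera(n)
    for s in silhouettes("seal_top",n):
        rg=im[s["mask"]].mean(0)
        if rg[0]>100:
            cn=max(cv2.findContours(s["mask"].astype(np.uint8),0,1)[0],key=cv2.contourArea)[:,0]
            W=np.array([onz(c,p,.114)[:2] for p in cn])
            A=np.c_[2*W,np.ones(len(W))];x=np.linalg.lstsq(A,(W**2).sum(1),rcond=None)[0]
            print(n,"seal",s["conf"],x[:2].round(4),"rad",np.sqrt(x[2]+x[:2]@x[:2]).round(4))
E
```

```text
tool axes
 [[-9.044e-01  4.266e-01 -1.000e-04]
 [ 4.266e-01  9.044e-01 -2.000e-04]
 [ 0.000e+00 -2.000e-04 -1.000e+00]]
top lid? [ 440  234   49   48 1778] [464.1 257.5] [ 0.5401 -0.2519  0.018 ]
top seal 0.69 [0.5197 0.2887] rad 0.0473
scene lid? [ 160  318   49   46 1691] [184.2 340.2] [ 0.5477 -0.2541  0.018 ]
scene seal 0.87 [0.5277 0.2858] rad 0.0499
```

Request:
step_arm --deltas '[{"linear":[-0.025,-0.0228,-0.004],"rot":[0,0,0]},{"linear":[-0.025,-0.0228,-0.004],"rot":[0,0,0]},{"linear":[-0.025,-0.0228,-0.004],"rot":[0,0,0]},{"linear":[-0.025,-0.0228,-0.004],"rot":[0,0,0]},{"linear":[-0.025,-0.0228,-0.004],"rot":[0,0,0]},{"linear":[-0.025,-0.0228,-0.004],"rot":[0,0,0]},{"linear":[-0.025,-0.0228,-0.004],"rot":[0,0,0]},{"linear":[-0.025,-0.0228,-0.004],"rot":[0,0,0]},{"linear":[-0.025,-0.0228,-0.004],"rot":[0,0,0]},{"linear":[-0.025,-0.0228,-0.004],"rot":[0,0,0]},{"linear":[-0.025,-0.0228,-0.004],"rot":[0,0,0]},{"linear":[-0.025,-0.0228,-0.004],"rot":[0,0,0]}]' --grip 1

```text
time_s: 1.6
tool_pos: [0.3895, 0.1204, 0.2539]
tcp_rot: [0.686, 3.065, 0.0]
ft_force: [-0.2, 0.2, 0.2]
gripper_width: 0.998
gripper_force: 0.0
```

Request:
step_arm --deltas '[{"linear":[-0.025,-0.0228,0],"rot":[0,0,0]},{"linear":[-0.025,-0.0228,0],"rot":[0,0,0]},{"linear":[-0.025,-0.0228,0],"rot":[0,0,0]},{"linear":[-0.025,-0.0228,0],"rot":[0,0,0]},{"linear":[-0.025,-0.0228,0],"rot":[0,0,0]},{"linear":[-0.025,-0.0228,0],"rot":[0,0,0]},{"linear":[-0.025,-0.0228,0],"rot":[0,0,0]},{"linear":[-0.025,-0.0228,0],"rot":[0,0,0]},{"linear":[-0.025,-0.0228,0],"rot":[0,0,0]},{"linear":[-0.025,-0.0228,0],"rot":[0,0,0]},{"linear":[-0.025,-0.0228,0],"rot":[0,0,0]},{"linear":[-0.025,-0.0228,0],"rot":[0,0,0]}]'

```text
time_s: 2.6
tool_pos: [0.5442, -0.2552, 0.2534]
tcp_rot: [0.687, 3.065, -0.0]
ft_force: [0.3, -0.2, -1.1]
gripper_width: 0.997
gripper_force: 0.0
```

```bash
cat >> h.py <<'E'
def fit(W):
    A=np.c_[2*W,np.ones(len(W))];x=np.linalg.lstsq(A,(W**2).sum(1),rcond=None)[0]
    return x[:2],np.sqrt(x[2]+x[:2]@x[:2])
def dev(p):
    s=sense();return (rot(s["tcp_rot"]).T@(np.array(p)-s["tool_pos"])).round(4)
E
python3 - <<'E'
from h import *
c,im=snap("wrist","w1.png");print(c,sense()["tool_pos"])
for s in silhouettes("lid_knob","wrist"):
    m=s["mask"];cn=max(cv2.findContours(m.astype(np.uint8),0,1)[0],key=cv2.contourArea)[:,0]
    print(s["conf"],s["xy"],cn.min(0),cn.max(0),fit(np.array([onz(c,p,.018)[:2] for p in cn])))
E
```

```text
{'K': array([[378.18129853,   0.        , 318.15926991],
       [  0.        , 378.18129853, 245.58301792],
       [  0.        ,   0.        ,   1.        ]]), 'position': array([ 0.47839296, -0.22329359,  0.4327    ]), 'attitude': array([-0.22471949, -0.14093738,  1.12281501])} [ 0.54496276 -0.25960546  0.25223411]
0.8 [318.6, 209.8] [271 163] [365 257] (array([ 0.5399155 , -0.25262452]), np.float64(0.052076256762615916))
```

View pics/w1.png

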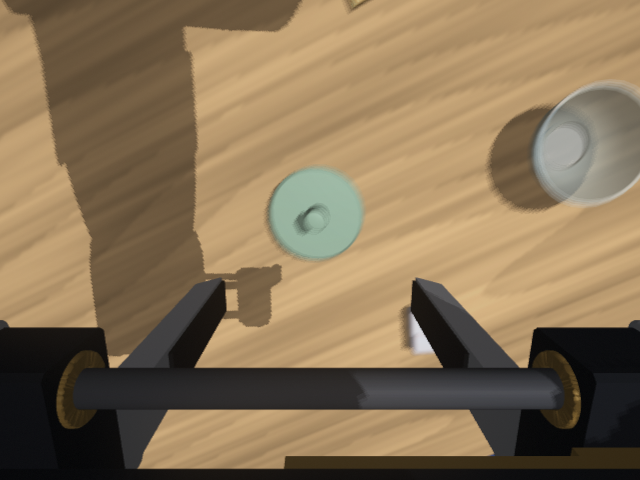

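The wrist view shows the lid disc centred at (318,212) and the knob top at (316,217). The fitted radius of 52 mm matches the known flange radius of 53 mm.

Request:
step_arm --deltas '[{"linear":[0.0025,0.0014,0.03],"rot":[0,0,0]},{"linear":[0.0025,0.0014,0.03],"rot":[0,0,0]},{"linear":[0.0025,0.0014,0.03],"rot":[0,0,0]},{"linear":[0,0,0.02],"rot":[0,0,0]},{"linear":[0,0,0.02],"rot":[0,0,0]},{"linear":[0,0,0.01],"rot":[0,0,0]},{"linear":[0,0,0],"rot":[0,0,0]},{"linear":[0,0,0],"rot":[0,0,0]},{"linear":[0,0,0],"rot":[0,0,0]}]'

```text
time_s: 3.45
tool_pos: [0.5394, -0.2466, 0.115]
tcp_rot: [0.686, 3.064, -0.001]
ft_force: [0.7, 0.7, 0.6]
gripper_width: 1.004
gripper_force: 0.0
```

```bash
python3 - <<'E'
from h import *
c,im=snap("wrist","w2.png");print(sense()["tool_pos"],calibration("wrist")["position"]-c["position"])
for s in silhouettes("lid_knob","wrist"):
    m=s["mask"];cn=max(cv2.findContours(m.astype(np.uint8),0,1)[0],key=cv2.contourArea)[:,0]
    f=fit(np.array([onz(c,p,.018)[:2] for p in cn]));print(s["conf"],s["xy"],cn.min(0),cn.max(0),f,dev([*f[0],.022]))
    print("knob top exp px",proj(c,[*f[0],.052]),"flange",proj(c,[*f[0],.018]))
E
```

```text
[ 0.53943459 -0.24667774  0.11497563] [-2.24146342e-05 -3.50848999e-05  9.58209814e-06]
0.73 [311.4, 247.1] [243 182] [380 315] (array([ 0.53971973, -0.25212724]), np.float64(0.051636342673654904)) [-0.0025 -0.0048  0.0928]
knob top exp px [310.29824379 264.87865118] flange [311.25530574 251.40471142]
```

View pics/w2.png

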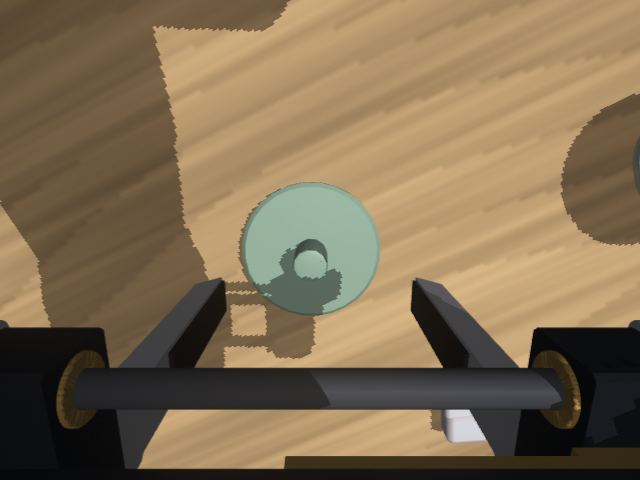

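The knob top shows at (311,264), within a pixel of where the fit predicts it. I'll descend and grip.

Request:
step_arm --deltas '[{"linear":[-0.0025,-0.0024,0.02],"rot":[0,0,0]},{"linear":[0,-0.0024,0.02],"rot":[0,0,0]},{"linear":[0,0,0.02],"rot":[0,0,0]},{"linear":[0,0,0.015],"rot":[0,0,0]},{"linear":[0,0,0.01],"rot":[0,0,0]},{"linear":[0,0,0.006],"rot":[0,0,0]},{"linear":[0,0,0],"rot":[0,0,0]},{"linear":[0,0,0],"rot":[0,0,0]},{"linear":[0,0,0],"rot":[0,0,0]}]'

```text
time_s: 4.3
tool_pos: [0.5396, -0.2522, 0.0236]
tcp_rot: [0.686, 3.064, -0.001]
ft_force: [-0.2, 0.2, -0.6]
gripper_width: 0.996
gripper_force: 0.0
```

Request:
step_arm --deltas '[{"linear":[0,0,0],"rot":[0,0,0]},{"linear":[0,0,0],"rot":[0,0,0]},{"linear":[0,0,0],"rot":[0,0,0]},{"linear":[0,0,0],"rot":[0,0,0]},{"linear":[0,0,0],"rot":[0,0,0]},{"linear":[0,0,0],"rot":[0,0,0]},{"linear":[0,0,0],"rot":[0,0,0]},{"linear":[0,0,0],"rot":[0,0,0]},{"linear":[0,0,0],"rot":[0,0,0]},{"linear":[0,0,0],"rot":[0,0,0]}]' --grip 0 --grip_force 40

```text
time_s: 5.13
tool_pos: [0.5391, -0.2519, 0.0225]
tcp_rot: [0.687, 3.066, -0.0]
ft_force: [0.5, -0.0, -0.8]
gripper_width: 0.33
gripper_force: 0.0
```

Request:
step_arm --deltas '[{"linear":[0,0,0],"rot":[0,0,0]},{"linear":[0,0,0],"rot":[0,0,0]},{"linear":[0,0,0],"rot":[0,0,0]},{"linear":[0,0,0],"rot":[0,0,0]}]'

```text
time_s: 5.47
tool_pos: [0.5391, -0.2519, 0.0225]
tcp_rot: [0.687, 3.066, -0.0]
ft_force: [-0.5, 0.2, -0.5]
gripper_width: 0.252
gripper_force: 40.0
```

Request:
step_arm --deltas '[{"linear":[0,0,-0.005],"rot":[0,0,0]},{"linear":[0,0,-0.01],"rot":[0,0,0]},{"linear":[0,0,-0.02],"rot":[0,0,0]},{"linear":[0,0,-0.03],"rot":[0,0,0]},{"linear":[0,0,-0.03],"rot":[0,0,0]},{"linear":[0,0,-0.03],"rot":[0,0,0]},{"linear":[0,0,-0.03],"rot":[0,0,0]},{"linear":[0,0,-0.02],"rot":[0,0,0]},{"linear":[0,0,-0.015],"rot":[0,0,0]},{"linear":[0,0,-0.01],"rot":[0,0,0]},{"linear":[0,0,0],"rot":[0,0,0]},{"linear":[0,0,0],"rot":[0,0,0]}]'

```text
time_s: 6.47
tool_pos: [0.5389, -0.2518, 0.2223]
tcp_rot: [0.687, 3.066, -0.0]
ft_force: [-0.6, -0.3, -1.5]
gripper_width: 0.246
gripper_force: 40.0
```

Request:
step_arm --deltas '[{"linear":[0.0045,0.015,0],"rot":[0,0,0]},{"linear":[0.009,0.03,0],"rot":[0,0,0]},{"linear":[0.009,0.03,0],"rot":[0,0,0]},{"linear":[0.009,0.03,0],"rot":[0,0,0]},{"linear":[0.009,0.03,0],"rot":[0,0,0]},{"linear":[0.009,0.03,0],"rot":[0,0,0]},{"linear":[0.009,0.03,0],"rot":[0,0,0]},{"linear":[0.009,0.03,0],"rot":[0,0,0]},{"linear":[0.009,0.03,0],"rot":[0,0,0]},{"linear":[0.009,0.03,0],"rot":[0,0,0]},{"linear":[0.009,0.03,0],"rot":[0,0,0]},{"linear":[0.009,0.03,0],"rot":[0,0,0]}]'

```text
time_s: 7.47
tool_pos: [0.5919, 0.1066, 0.2211]
tcp_rot: [-0.686, -3.064, 0.001]
ft_force: [-0.5, -0.4, -1.4]
gripper_width: 0.249
gripper_force: 40.0
```

Request:
step_arm --deltas '[{"linear":[0.009,0.03,0],"rot":[0,0,0]},{"linear":[0.009,0.03,0],"rot":[0,0,0]},{"linear":[0.009,0.03,0],"rot":[0,0,0]},{"linear":[0.009,0.03,0],"rot":[0,0,0]},{"linear":[0.0045,0.015,0],"rot":[0,0,0]},{"linear":[0,0,0],"rot":[0,0,0]},{"linear":[0,0,0],"rot":[0,0,0]},{"linear":[0,0,0],"rot":[0,0,0]},{"linear":[0,0,0],"rot":[0,0,0]}]'

```text
time_s: 8.22
tool_pos: [0.6135, 0.2427, 0.2222]
tcp_rot: [-0.688, -3.065, 0.001]
ft_force: [0.3, 0.5, -1.1]
gripper_width: 0.25
gripper_force: 40.0
```

```bash
python3 - <<'E'
from h import *
c,im=snap("wrist","w3.png");print(sense()["tool_pos"],sense()["ft_force"],sense()["joints"].round(2))
for q,z in(("seal_top",.114),):
  for s in silhouettes(q,"wrist"):
    m=s["mask"];cn=max(cv2.findContours(m.astype(np.uint8),0,1)[0],key=cv2.contourArea)[:,0]
    f=fit(np.array([onz(c,p,z)[:2] for p in cn]));print(q,s["conf"],s["xy"],cn.min(0),cn.max(0),im[m].mean(0),f,dev([*f[0],.2]))
E
```

```text
[0.61360354 0.2427132  0.22240291] [ 0.07378468 -1.17016994 -1.75810523] [ 0.32  0.54  1.14 -0.    1.46 -0.81]
seal_top 0.91 [472.9, 278.9] [414 252] [491 335] [ 35.51802044  64.30607854 150.26089295] (array([0.69995732, 0.31212912]), np.float64(0.038058029998375646)) [-0.0484  0.0996  0.0225]
seal_top 0.85 [526.2, 2.9] [499   0] [552   7] [ 8.78       20.42666667 53.89666667] (array([0.51197489, 0.44544944]), np.float64(0.014614328940780765)) [0.1786 0.1397 0.0225]
seal_top 0.58 [309.2, 48.5] [255  29] [387 171] [201.65251761 201.17752191 195.33923355] (array([0.52000253, 0.28954804]), np.float64(0.04731542442911252)) [0.1046 0.0022 0.0225]
```

View pics/w3.png

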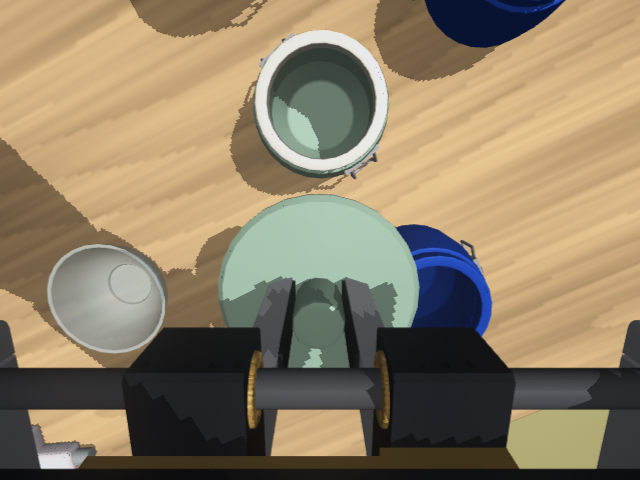

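The wrist view shows the white seal ring centred at (321,99), clear and whole. The held lid sits around (319,290). I'll check where the lid is in the grip and refit the ring by colour.

```bash
python3 - <<'E'
from h import *
c=calibration("wrist");im=cv2.imread("pics/w3.png")[:,:,::-1].astype(int)
m=(im.min(2)>165);m[190:]=0;m[:,:240]=0;m[:,400:]=0
k,l,st,ce=cv2.connectedComponentsWithStats(m.astype(np.uint8));i=1+st[1:,4].argmax()
cs=cv2.findContours((l==i).astype(np.uint8),cv2.RETR_CCOMP,1)[0]
for q in sorted(cs,key=len)[-2:]: print("ring",len(q),fit(np.array([onz(c,p,.114)[:2] for p in q[:,0]])))
r,g,b=im[...,0],im[...,1],im[...,2]
m=((g>r+10)&(g>b)&(g>130));E=[]
for x in range(232,405,4):
    rows=np.where(m[190:330,x])[0]
    if len(rows): E.append((x,190+rows[0]))
W=np.array([onz(c,p,.2179)[:2] for p in E if p[1]<290]);f=fit(W);print(len(W),E[::8],"lid",f,dev([*f[0],.2]))
E
```

```text
ring 322 (array([0.51997348, 0.28983822]), np.float64(0.03953254363277021))
ring 427 (array([0.51985429, 0.28979719]), np.float64(0.04718684068455583))
44 [(232, np.int64(241)), (264, np.int64(210)), (296, np.int64(197)), (328, np.int64(195)), (360, np.int64(203)), (392, np.int64(225))] lid (array([0.61394928, 0.24337607]), np.float64(0.051380691491654)) [-0.      0.0007  0.0225]
```

Request:
step_arm --deltas '[{"linear":[0.01,0.0023,0],"rot":[0,0,0]},{"linear":[0.02,0,0],"rot":[0,0,0]},{"linear":[0.025,0,0],"rot":[0,0,0]},{"linear":[0.025,0,0],"rot":[0,0,0]},{"linear":[0.015,0,0],"rot":[0,0,0]},{"linear":[0.0103,0,0.01],"rot":[0,0,0]},{"linear":[0,0,0.02],"rot":[0,0,0]},{"linear":[0,0,0.02],"rot":[0,0,0]},{"linear":[0,0,0.015],"rot":[0,0,0]},{"linear":[0,0,0.01],"rot":[0,0,0]},{"linear":[0,0,0.005],"rot":[0,0,0]},{"linear":[0,0,0],"rot":[0,0,0]}]'

```text
time_s: 9.32
tool_pos: [0.519, 0.2906, 0.1418]
tcp_rot: [-0.687, -3.065, 0.001]
ft_force: [-0.6, 0.6, -1.7]
gripper_width: 0.25
gripper_force: 40.0
```

Request:
step_arm --deltas '[{"linear":[0,0,0],"rot":[0,0,0]},{"linear":[0,0,0],"rot":[0,0,0]},{"linear":[0,0,0],"rot":[0,0,0]}]'

```text
time_s: 9.57
tool_pos: [0.5197, 0.2908, 0.1434]
tcp_rot: [0.687, 3.064, 0.001]
ft_force: [0.1, -0.8, -1.7]
gripper_width: 0.253
gripper_force: 40.0
```

```bash
python3 - <<'E'
from h import *
s=sense();print(s["tool_pos"],s["ft_force"],rot(s["tcp_rot"])[:,2],dev([.5199,.2898,.1365]))
F=[]
for i in range(8): read_camera("scene");F.append(sense()["ft_force"])
print("mean F",np.mean(F,0),np.std(F,0),sense()["time_s"])
c,im=snap("scene","s2f.png");p=cv2.resize(im[100:260,260:480],None,fx=3,fy=3,interpolation=cv2.INTER_CUBIC);cv2.imwrite("pics/s2.png",p[:,:,::-1])
E
```

```text
[0.51969281 0.29082076 0.14337115] [ 0.14311113 -0.79867124 -1.65429806] [ 1.24865224e-03  6.29817515e-04 -9.99999022e-01] [-0.0006 -0.0008  0.0069]
mean F [-0.11433965 -0.11088122 -1.63091325] [0.28575288 0.29462383 0.49491886] 9.9667
```

View pics/s2.png

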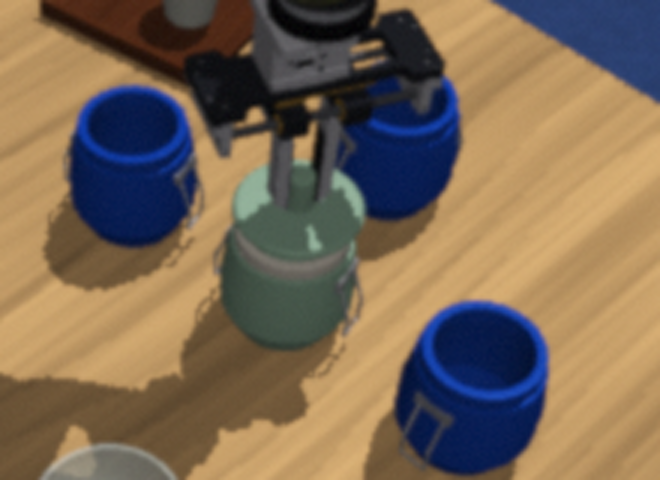

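The lid hangs level and concentric over the jar at about (297,215) in the crop. The free baseline Fz is about -1.6 N, so the seal force will be Fz + 1.6.

Request:
step_arm --deltas '[{"linear":[0,-0.001,0.002],"rot":[0,0,0]},{"linear":[0,0,0.002],"rot":[0,0,0]},{"linear":[0,0,0.002],"rot":[0,0,0]},{"linear":[0,0,0.002],"rot":[0,0,0]},{"linear":[0,0,0.002],"rot":[0,0,0]},{"linear":[0,0,0.002],"rot":[0,0,0]},{"linear":[0,0,0.002],"rot":[0,0,0]},{"linear":[0,0,0.002],"rot":[0,0,0]},{"linear":[0,0,0],"rot":[0,0,0]},{"linear":[0,0,0],"rot":[0,0,0]},{"linear":[0,0,0],"rot":[0,0,0]}]'

```text
time_s: 10.93
tool_pos: [0.519, 0.2898, 0.1265]
tcp_rot: [0.687, 3.066, 0.0]
ft_force: [0.6, 0.6, -1.5]
gripper_width: 0.246
gripper_force: 40.0
```

Request:
step_arm --deltas '[{"linear":[0,0,0.001],"rot":[0,0,0]},{"linear":[0,0,0.001],"rot":[0,0,0]},{"linear":[0,0,0.001],"rot":[0,0,0]},{"linear":[0,0,0],"rot":[0,0,0]},{"linear":[0,0,0],"rot":[0,0,0]},{"linear":[0,0,0],"rot":[0,0,0]}]'

```text
time_s: 11.43
tool_pos: [0.5191, 0.2898, 0.1237]
tcp_rot: [0.687, 3.065, 0.0]
ft_force: [0.1, -0.7, 2.4]
gripper_width: 0.248
gripper_force: 40.0
```

Request:
step_arm --deltas '[{"linear":[0,0,0.001],"rot":[0,0,0]},{"linear":[0,0,0.001],"rot":[0,0,0]},{"linear":[0,0,0.001],"rot":[0,0,0]},{"linear":[0,0,0.001],"rot":[0,0,0]},{"linear":[0,0,0.0005],"rot":[0,0,0]},{"linear":[0,0,0],"rot":[0,0,0]},{"linear":[0,0,0],"rot":[0,0,0]},{"linear":[0,0,0],"rot":[0,0,0]}]'

```text
time_s: 12.1
tool_pos: [0.5191, 0.2898, 0.1196]
tcp_rot: [0.687, 3.065, 0.001]
ft_force: [-1.8, -0.9, 9.0]
gripper_width: 0.251
gripper_force: 40.0
```

```bash
python3 - <<'E'
from h import *
F=[]
for i in range(12): read_camera("scene");F.append(sense()["ft_force"])
s=sense();print(np.mean(F,0),np.std(F,0),s["tool_pos"],rot(s["tcp_rot"])[:,2],s["time_s"])
c,im=snap("scene","s3f.png");p=cv2.resize(im[100:260,260:480],None,fx=3,fy=3,interpolation=cv2.INTER_CUBIC);cv2.imwrite("pics/s3.png",p[:,:,::-1])
E
```

```text
[-1.89674761 -1.03516415  8.36727197] [0.53383686 0.38463828 0.42444691] [0.51912024 0.28986041 0.11958817] [ 7.52948438e-04  3.26035905e-04 -9.99999663e-01] 12.7
```

View pics/s3.png

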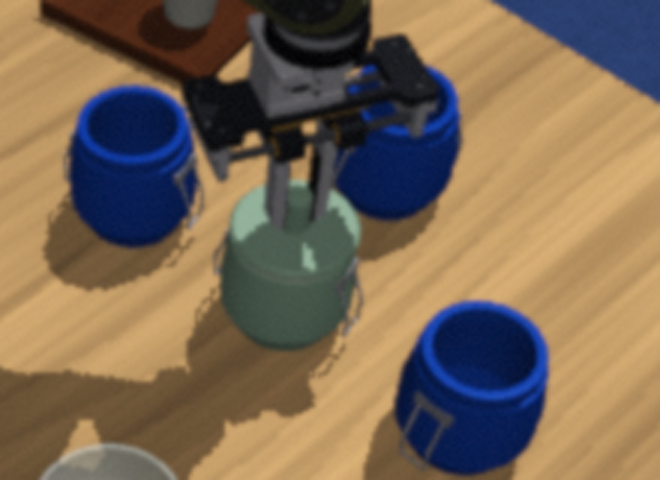

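The lid sits level on the jar and the seal force is about 10 N. I'll hold it there for over 3 s.

Request:
step_arm --deltas '[{"linear":[0,0,0.0003],"rot":[0,0,0]},{"linear":[0,0,0],"rot":[0,0,0]},{"linear":[0,0,0],"rot":[0,0,0]},{"linear":[0,0,0],"rot":[0,0,0]},{"linear":[0,0,0],"rot":[0,0,0]},{"linear":[0,0,0],"rot":[0,0,0]},{"linear":[0,0,0],"rot":[0,0,0]},{"linear":[0,0,0],"rot":[0,0,0]},{"linear":[0,0,0],"rot":[0,0,0]},{"linear":[0,0,0],"rot":[0,0,0]},{"linear":[0,0,0],"rot":[0,0,0]},{"linear":[0,0,0],"rot":[0,0,0]}]'

```text
time_s: 13.75
tool_pos: [0.5191, 0.2899, 0.1193]
tcp_rot: [0.687, 3.065, 0.001]
ft_force: [-1.9, -1.4, 7.8]
gripper_width: 0.249
gripper_force: 40.0
```

Request:
step_arm --deltas '[{"linear":[0,0,0],"rot":[0,0,0]},{"linear":[0,0,0],"rot":[0,0,0]},{"linear":[0,0,0],"rot":[0,0,0]},{"linear":[0,0,0],"rot":[0,0,0]},{"linear":[0,0,0],"rot":[0,0,0]},{"linear":[0,0,0],"rot":[0,0,0]},{"linear":[0,0,0],"rot":[0,0,0]},{"linear":[0,0,0],"rot":[0,0,0]},{"linear":[0,0,0],"rot":[0,0,0]},{"linear":[0,0,0],"rot":[0,0,0]},{"linear":[0,0,0],"rot":[0,0,0]},{"linear":[0,0,0],"rot":[0,0,0]}]'

```text
time_s: 14.75
tool_pos: [0.5191, 0.2899, 0.1193]
tcp_rot: [0.687, 3.065, 0.001]
ft_force: [-2.3, -1.5, 8.4]
gripper_width: 0.246
gripper_force: 40.0
```

Request:
step_arm --deltas '[{"linear":[0,0,0],"rot":[0,0,0]},{"linear":[0,0,0],"rot":[0,0,0]},{"linear":[0,0,0],"rot":[0,0,0]},{"linear":[0,0,0],"rot":[0,0,0]},{"linear":[0,0,0],"rot":[0,0,0]},{"linear":[0,0,0],"rot":[0,0,0]},{"linear":[0,0,0],"rot":[0,0,0]},{"linear":[0,0,0],"rot":[0,0,0]},{"linear":[0,0,0],"rot":[0,0,0]},{"linear":[0,0,0],"rot":[0,0,0]},{"linear":[0,0,0],"rot":[0,0,0]},{"linear":[0,0,0],"rot":[0,0,0]}]'

```text
time_s: 15.75
tool_pos: [0.5191, 0.2898, 0.1193]
tcp_rot: [0.687, 3.065, 0.001]
ft_force: [-2.4, -2.3, 8.5]
gripper_width: 0.252
gripper_force: 40.0
```

Request:
step_arm --deltas '[{"linear":[0,0,0],"rot":[0,0,0]},{"linear":[0,0,0],"rot":[0,0,0]},{"linear":[0,0,0],"rot":[0,0,0]},{"linear":[0,0,0],"rot":[0,0,0]},{"linear":[0,0,0],"rot":[0,0,0]},{"linear":[0,0,0],"rot":[0,0,0]},{"linear":[0,0,0],"rot":[0,0,0]},{"linear":[0,0,0],"rot":[0,0,0]},{"linear":[0,0,0],"rot":[0,0,0]},{"linear":[0,0,0],"rot":[0,0,0]},{"linear":[0,0,0],"rot":[0,0,0]},{"linear":[0,0,0],"rot":[0,0,0]}]'

```text
time_s: 16.75
tool_pos: [0.5191, 0.2898, 0.1193]
tcp_rot: [0.687, 3.065, 0.001]
ft_force: [-2.1, -2.0, 7.8]
gripper_width: 0.246
gripper_force: 40.0
```

```bash
python3 -c "
from h import *
print(sense()['ft_force']);print(job_done())"
```

```text
[-2.10149143 -1.99243477  7.78383261]
the job is handed in; nothing more can be done
None
```

The lid is level on the green jar's seal; the arm held it down with a steady push of about 10 N for over 4 s and was still pressing when I handed the job in.

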